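# Pin a stack of brass blanks for filing

### The arm

A 6-joint arm with a two-finger parallel gripper is mounted at the origin on the work surface. World frame = base frame: x ahead of the robot, y to its left, z up, the work surface at z = 0. Lengths are in mm, angles in rad, forces in N, time in s.
With the tool pointing down it reaches from about 325 to 875 mm from the base axis. Payload 4.4 kg.
Tool frame: the origin (TCP) lies on the centre line of the jaws, within the pads' length; the fingertips stand ahead of it and the grasp point (between the pads) lies 6 mm ahead of it (ctrl.tcp_to_tips is the z of the fingertips in the tool frame, in mm); z points along the fingers, y is the direction in which the jaws open and shut (so a half turn about z gives the same grasp; the last joint's range is limited). The gripper opens to 85 mm and grips with 20 to 120 N. Pads are 22 mm wide; open, the fingers measure 114 mm over their backs; the gripper's body (76 mm by 85 mm) begins 54 mm behind the grasp point. The pads swing forward as they close: fully open they stand 13 mm farther back than shut.
Start: joints at [-0.15, 0.207, 1.542, -0, 1.393, -0.15], TCP at [575.002, -0.012, 256.282] pointing down, gripper open.
Joint ranges: [-2.73, 2.73], [-0.86, 2.22], [0.23, 2.46], [-1.11, 4.25], [0.08, 2.63], [-2.82, 2.82]. Speed limits (rad/s): [2.79, 2.79, 3.14, 3.14, 3.14, 3.14].

### API

Orientations are given as a 3x3 rotation matrix whose columns are the frame's x, y, z axes.
In Python, from plant import ctrl, sensors, optics gives the robot as it stands. Calls block until the motion is done:
- ctrl.move_ptp(position, orientation): joint-space move of the TCP to a pose.
- ctrl.move_l(position, rot=None, vel=150, threshold=None): straight line of the TCP; rot=None keeps the orientation; vel is the mean speed in mm/s. With threshold (N) it stops when the force on the tool has changed by that much, and returns True; else False.
- ctrl.set_joints(angles): joint-space move.
- ctrl.gripper_to(opening, force=None): finger opening in mm; force is the grip in N (None keeps the last); returns when the fingers have stopped.
- ctrl.hold(seconds).
- ctrl.solve_ik(position, orientation): joint angles nearest the present ones, or None.
- sensors.read_state(): the state.
- optics.grab_frame(name): name is "scene" or "side" or "wrist"; returns (picture, depth): 420x560x3 uint8, red, green, blue; 420x560 float32, mm along the optical axis (not along the pixel's ray), 0 where there is no reading.
- optics.camera_params(name): a dict with "mtx" (3x3 intrinsics, pixels), "k1" (the pictures are not rectified: a ray, as slopes to the right and down, at radius r is drawn at 1 + k1 r^2 times it, then the intrinsics apply), "R" (3x3) and "t" (3): a world point X has camera coordinates R X + t; the wrist camera has in their place "T_tool_cam" (4x4, takes a point from camera to tool coordinates, whose origin is the TCP and whose axes are the flange's). Camera axes: x right, y down, z forward; pixel columns grow to the right and rows downward; lengths in mm; the calibration is good to about 2 mm. A picture is of the moment at which its call begins: read the wrist's pose just before it. camera_params takes no time and is no camera call.
A pose or a line that the arm cannot do raises ctrl.MotionError and nothing moves.
- ctrl.finish_job(): hands the job in, once; it reports no verdict.
The state is a dict: "t": time; "q": joint angles; "qvel": joint speeds; "tau": joint torques, N m; "eef_pos": TCP position; "eef_rot": TCP orientation; "force": force on the tool from outside, world axes, zero at the start; "wrist_torque": the same for the moment, N m; "grip_width": finger opening in mm.
Only numpy, scipy, OpenCV 4.12 (cv2) and the standard library are available. Lean on these libraries where they do the work, as an engineer would, in place of code of your own. Each camera call takes 0.05 s, during which the arm holds its last target.

### The job

Stack all the drilled brass blanks flat in the steel jig and tap the stack snugly against its three round stop posts, so that all edges are flush and the holes line up. Only then push the two steel pins from the wooden rack down through the stack, one in each hole, until each is fully home on the bottom of the jig's bore, and let go. Do not tip over the jar or the cup.

Things in the scene. Friction and masses are not known exactly. Their poses are not given: they have to be found in the camera images.
- jig: Fixed steel jig; origin at the centre of its underside, z up, x along the stack's long side. Foot plate 150 x 110 x 6; on it a centred block 92 (x) x 42 (y) with its top 25 above the bench, on which blanks are stacked. Round stop posts stand at the -x end and +y side; tap from the +x end and from -y, between the keepers. A blank snug against all posts has its centre over this origin and its long side along x. (Sizes in mm.)
- end_post (a point): Top of the stop post at the jig's -x end, at jig (-57, 0), 62 above the bench. Diameter 14: its stop face is at jig x = -50. (Sizes in mm.)
- side_post0 (a point): Top of a stop post on the jig's +y side, at jig (-35, 32), 62 above the bench. Diameter 14: its stop face is at jig y = 25. (Sizes in mm.)
- side_post1 (a point): The same for the other post of that side, at jig (35, 32). (Sizes in mm.)
- keeper0 (a point): Top of a flat upright keeper tab, 20 (x) x 4 (y), on the jig's -y side at jig (-42, -39), 62 above the bench. It only keeps blanks from falling off: its inner face is at jig y = -37, 12 clear of a blank that is home. (Sizes in mm.)
- keeper1 (a point): The same for the other keeper, at jig (42, -39); 64 is free between the two. (Sizes in mm.)
- jig_hole0 (a point): Centre of the mouth of one of the jig's two bores, on top of the block, 25 above the bench, at jig (-30, 0). Bore 14 wide, 19 deep: its bottom is 6 above the bench. (Sizes in mm.)
- jig_hole1 (a point): The same for the other bore, at jig (30, 0). (Sizes in mm.)
- blank0_mid (a point): Brass blank, maybe absent: flat plate 100 (its x) x 50 (its y) x 8 thick (its z), 0.27 to 0.45 kg, starting flat on the bench. Two through holes 15 wide on its long centre line, 30 either side of the centre. All are alike, either face up, either way round. The point is its centre, half-way up. (Sizes in mm.)
- blank1_mid (a point): Brass blank, maybe absent: flat plate 100 (its x) x 50 (its y) x 8 thick (its z), 0.27 to 0.45 kg, starting flat on the bench. Two through holes 15 wide on its long centre line, 30 either side of the centre. All are alike, either face up, either way round. The point is its centre, half-way up. (Sizes in mm.)
- blank2_mid (a point): Brass blank, maybe absent: flat plate 100 (its x) x 50 (its y) x 8 thick (its z), 0.27 to 0.45 kg, starting flat on the bench. Two through holes 15 wide on its long centre line, 30 either side of the centre. All are alike, either face up, either way round. The point is its centre, half-way up. (Sizes in mm.)
- blank3_mid (a point): Brass blank, maybe absent: flat plate 100 (its x) x 50 (its y) x 8 thick (its z), 0.27 to 0.45 kg, starting flat on the bench. Two through holes 15 wide on its long centre line, 30 either side of the centre. All are alike, either face up, either way round. The point is its centre, half-way up. (Sizes in mm.)
- pin0_head (a point): Steel pin, upright in the wooden rack at the start. Shaft diameter 12, 70 long, its last 10 tapered to 5; above it a round head, diameter 22, 30 high. Point: middle of the head, 85 above the lower end (91 above the bench when home); z along the pin, up to the head. The pins are alike; either fits either bore. (Sizes in mm.)
- pin0_tip (a point): Lower end of the same pin, on its axis. (Sizes in mm.)
- pin1_head (a point): Steel pin, upright in the wooden rack at the start. Shaft diameter 12, 70 long, its last 10 tapered to 5; above it a round head, diameter 22, 30 high. Point: middle of the head, 85 above the lower end (91 above the bench when home); z along the pin, up to the head. The pins are alike; either fits either bore. (Sizes in mm.)
- pin1_tip (a point): Lower end of the same pin, on its axis. (Sizes in mm.)
- rack: Fixed wooden rack block for the pins, 60 (x) x 120 (y) x 45 high; origin at the centre of its underside. Two holes 13 wide at y = -30 and +30, with the bottom 5 above the bench; a pin standing in it has its head from 75 to 105 above the bench. (Sizes in mm.)
- jar: Closed jar, diameter 60, 70 high, standing on the bench as a bystander; origin at the centre of its underside. (Sizes in mm.)
- cup: Steel cup, diameter 70, 70 high, standing on the bench as a bystander; origin at the centre of its underside. (Sizes in mm.)
There are look-alikes about, which are no part of the job. What is shaped like the part that bears blank1_mid but white is not meant. What is shaped like the part that bears blank3_mid but red is not meant.

How it is judged (in metres and radians):
On the way:
1. all the blanks lie stacked in the jig, flush against its three stop posts, while both pins are still out of the jig (x of blank0_mid in the frame of jig between -0.0025 and 0.0025 m and y of blank0_mid in the frame of jig between -0.0025 and 0.0025 m and z of blank0_mid in the frame of jig between 0.025 and 0.06 m and angle between the x axis of each of blank0_mid, blank1_mid, blank2_mid, blank3_mid and the x axis of jig, either way round below 0.04 rad and angle between the z axis of each of blank0_mid, blank1_mid, blank2_mid, blank3_mid and the z axis of jig, either way round below 0.05 rad and x of blank1_mid in the frame of jig between -0.0025 and 0.0025 m and y of blank1_mid in the frame of jig between -0.0025 and 0.0025 m and z of blank1_mid in the frame of jig between 0.025 and 0.06 m and x of blank2_mid in the frame of jig between -0.0025 and 0.0025 m and y of blank2_mid in the frame of jig between -0.0025 and 0.0025 m and z of blank2_mid in the frame of jig between 0.025 and 0.06 m and x of blank3_mid in the frame of jig between -0.0025 and 0.0025 m and y of blank3_mid in the frame of jig between -0.0025 and 0.0025 m and z of blank3_mid in the frame of jig between 0.025 and 0.06 m and horizontal distance between each of pin0_tip, pin1_tip and jig above 0.07 m), for 0.2 s.
At the end, for the whole second after the job is handed in: Every blank lies flat in the jig, within 2.5 mm of its place against the posts along the jig's x and y and 0.04 rad in yaw; a pin stands in each bore through the stack, within 4 mm of its axis, lower end at most 10 mm above the bench; all released and at rest (x of blank0_mid in the frame of jig between -0.0025 and 0.0025 m and y of blank0_mid in the frame of jig between -0.0025 and 0.0025 m and z of blank0_mid in the frame of jig between 0.025 and 0.06 m and angle between the x axis of each of blank0_mid, blank1_mid, blank2_mid, blank3_mid and the x axis of jig, either way round below 0.04 rad and angle between the z axis of each of blank0_mid, blank1_mid, blank2_mid, blank3_mid and the z axis of jig, either way round below 0.05 rad and x of blank1_mid in the frame of jig between -0.0025 and 0.0025 m and y of blank1_mid in the frame of jig between -0.0025 and 0.0025 m and z of blank1_mid in the frame of jig between 0.025 and 0.06 m and x of blank2_mid in the frame of jig between -0.0025 and 0.0025 m and y of blank2_mid in the frame of jig between -0.0025 and 0.0025 m and z of blank2_mid in the frame of jig between 0.025 and 0.06 m and x of blank3_mid in the frame of jig between -0.0025 and 0.0025 m and y of blank3_mid in the frame of jig between -0.0025 and 0.0025 m and z of blank3_mid in the frame of jig between 0.025 and 0.06 m and (((horizontal distance between pin0_tip and jig_hole0 below 0.004 m and z of pin0_tip in the frame of jig below 0.01 m and angle between pin0_tip's own z axis and vertical below 0.15 rad) and (horizontal distance between pin1_tip and jig_hole1 below 0.004 m and z of pin1_tip in the frame of jig below 0.01 m and angle between pin1_tip's own z axis and vertical below 0.15 rad)) or ((horizontal distance between pin0_tip and jig_hole1 below 0.004 m and z of pin0_tip in the frame of jig below 0.01 m and angle between pin0_tip's own z axis and vertical below 0.15 rad) and (horizontal distance between pin1_tip and jig_hole0 below 0.004 m and z of pin1_tip in the frame of jig below 0.01 m and angle between pin1_tip's own z axis and vertical below 0.15 rad))) and linear speed of each of blank0, blank1, blank2, blank3, pin0, pin1 below 0.02 m/s); the robot touches nothing.
It fails at once if the jar or the cup is tipped over (angle between any of jar, cup's own z axis and vertical above 0.7 rad).
Of blank0, blank1, blank2, blank3 only 2 to 4 are there at a start; the rules pass over those that are not, and their reading is None.
At some moment in a run one of blank0, blank1, blank2, blank3 may be knocked a few centimetres aside while the robot is not near it.
It also fails if it takes over 210 s, if anything falls off the work surface, if the arm or the gripper's body presses on something with over 40 N, if the wrist force passes 120 N, or if a joint passes its speed limit or range.

## Working session

There is one attempt and no reset: what is moved stays moved. The work goes in short steps, each a Python script; the robot and the scene stay as the last script left them, time stands still between calls to the robot, and variables do not carry over. Pictures are saved under pics/ and viewed, and the job is handed in when it is done.

```bash
ls; mkdir -p pics; python3 - <<'E'
from plant import ctrl, sensors, optics
import cv2, numpy as np
for n in ["scene","side","wrist"]:
    p,d=optics.grab_frame(n)
    cv2.imwrite(f"pics/{n}0.png",p[:,:,::-1]); np.savez(f"{n}0.npz",p=p,d=d)
    c=optics.camera_params(n); print(n,{k:np.round(v,3).tolist() for k,v in c.items()})
s=sensors.read_state(); print(s["t"],s["force"],s["grip_width"],ctrl.tcp_to_tips)
E
```

```text
pics
scene {'mtx': [[429.009, 0.0, 275.637], [0.0, 429.009, 211.021], [0.0, 0.0, 1.0]], 'k1': -0.025, 'R': [[-0.874, 0.485, -0.012], [0.34, 0.595, -0.728], [-0.346, -0.641, -0.685]], 't': [498.549, -126.117, 1190.839]}
side {'mtx': [[535.862, 0.0, 274.626], [0.0, 535.862, 207.756], [0.0, 0.0, 1.0]], 'k1': 0.029, 'R': [[-0.79, -0.613, -0.009], [-0.377, 0.498, -0.781], [0.483, -0.614, -0.625]], 't': [448.573, 267.808, 931.415]}
wrist {'mtx': [[357.255, 0.0, 277.041], [0.0, 357.255, 214.893], [0.0, 0.0, 1.0]], 'k1': -0.036, 'T_tool_cam': [[0.0, -0.961, -0.276, 70.955], [1.0, 0.0, -0.0, 0.236], [0.0, -0.276, 0.961, -117.581], [0.0, 0.0, 0.0, 1.0]]}
0.15 [ 1.01968409 -0.57610958 -1.1787876 ] 85.32177047206063 25.0
```

View pics/scene0.png

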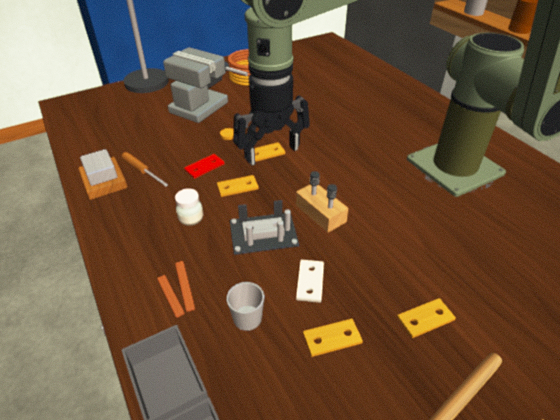

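View pics/side0.png

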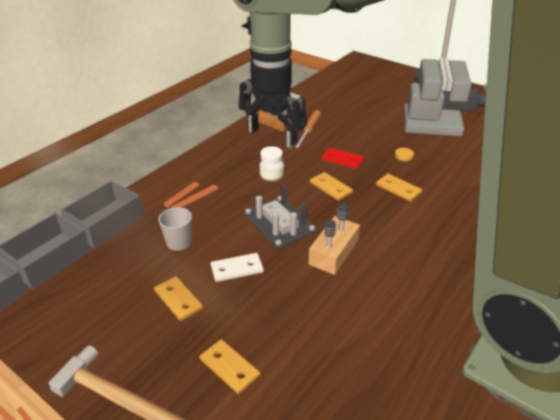

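View pics/wrist0.png

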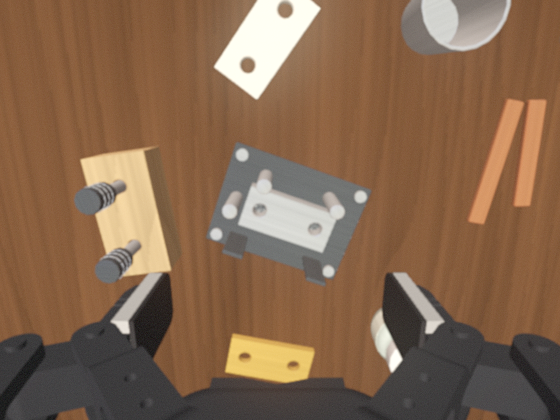

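```bash
cat > h.py <<'E'
from plant import ctrl, sensors, optics
import cv2, numpy as np
def cam(name, st=None):
    c=optics.camera_params(name); K=np.array(c["mtx"]); k1=c["k1"]
    if name=="wrist":
        T=np.array(c["T_tool_cam"]); Rt=np.array(st["eef_rot"]); pt=np.array(st["eef_pos"])
        Rw=Rt@T[:3,:3]; o=Rt@T[:3,3]+pt      # cam->world
    else:
        R=np.array(c["R"]); Rw=R.T; o=-R.T@np.array(c["t"])
    return K,np.array([k1,0,0,0,0.]),Rw,o
def rays(px,C):
    K,D,Rw,o=C
    u=cv2.undistortPoints(np.asarray(px,float).reshape(-1,1,2),K,D).reshape(-1,2)
    return np.c_[u,np.ones(len(u))]@Rw.T
def onplane(px,C,z):
    r=rays(px,C); o=C[3]
    return (o+r*((z-o[2])/r[:,2])[:,None])
def proj(P,C):
    K,D,Rw,o=C
    R=Rw.T; return cv2.projectPoints(np.asarray(P,float).reshape(-1,1,3),cv2.Rodrigues(R)[0],-R@o,K,D)[0].reshape(-1,2)
def shot(name,tag=None):
    st=sensors.read_state(); p,d=optics.grab_frame(name)
    if tag: cv2.imwrite(f"pics/{tag}.png",p[:,:,::-1]); np.savez(f"{tag}.npz",p=p,d=d)
    return p,d,cam(name,st)
def rect(cnt,C,z):
    w=onplane(cnt.reshape(-1,2),C,z)[:,:2]
    (cx,cy),(a,b),ang=cv2.minAreaRect(w.astype(np.float32))
    if a<b: a,b,ang=b,a,ang+90
    ang=(ang+90)%180-90
    return cx,cy,a,b,ang
def yellow(p):
    h=cv2.cvtColor(p,cv2.COLOR_RGB2HSV)
    return cv2.inRange(h,(17,140,110),(32,255,255))
def blanks(p,C,z=8,minA=200,m=None):
    m=yellow(p) if m is None else m
    cs,_=cv2.findContours(m,cv2.RETR_EXTERNAL,cv2.CHAIN_APPROX_NONE)
    out=[]
    for c in cs:
        if cv2.contourArea(c)<minA: continue
        M=cv2.moments(c); out.append(((M['m10']/M['m00'],M['m01']/M['m00']),rect(c,C,z)))
    return out
def Rdown(yaw):  # tool z down, tool y axis (jaw) at angle yaw+90.. ; tool x at angle yaw
    c,s=np.cos(yaw),np.sin(yaw)
    return np.array([[c,s,0],[s,-c,0],[0,0,-1.]])
E
python3 - <<'E'
from h import *
for n in ["scene","side","wrist"]:
    p=np.load(n+"0.npz")["p"]; C=cam(n,sensors.read_state())
    for px,r in blanks(p,C): print(n,np.round(px),np.round(r,1))
print(np.round(sensors.read_state()["eef_rot"],3))
# rough
C=cam("scene"); print(onplane([[310,280],[205,165]],C,8), onplane([[264,230],[321,207]],C,25))
print(onplane([[245,305],[189,207]],C,35),onplane([[315,177],[331,190]],C,105))
E
```

```text
scene [332. 337.] [600.1 273.6 103.1  55.8 -13.5]
scene [426. 317.] [416.9 328.  104.4  55.4  -6.5]
scene [324. 204.] [405.4 -43.2 159.9  76.8 -88.3]
scene [237. 185.] [ 565.1 -216.   103.    62.2  -12.5]
scene [268. 151.] [ 424.5 -312.6   95.2   63.9   -6.9]
side [229. 366.] [412.7 328.7 104.2  53.9  -7. ]
side [178. 298.] [594.3 274.2 105.   52.2 -13.8]
side [399. 187.] [ 423.3 -311.2  104.4   60.8   -6.7]
side [331. 185.] [ 558.6 -214.8  106.9   58.8  -11.2]
wrist [270. 348.] [ 564.8 -216.7  102.8   58.2  -11.5]
[[ 0.     1.    -0.002]
 [ 1.    -0.     0.   ]
 [ 0.    -0.002 -1.   ]]
[[ 566.13960725  141.35874324    8.        ]
 [ 606.38045381 -339.88220677    8.        ]] [[588.86064324 -20.73660753  25.        ]
 [432.74473636 -20.99026731  25.        ]]
[[ 718.95394344  147.56565703   35.        ]
 [ 713.60978722 -169.0336395    35.        ]] [[440.2412427  -43.58321992 105.        ]
 [434.39489404  13.22447792 105.        ]]
```

Candidates (scene px): yellow brass blanks at (237,186), (268,151), (332,337) and (426,317). The look-alikes are the white plate at (310,280), the red plate at (205,165) and a small round yellow thing at (228,133). I take the four two-holed yellow plates and check them in close wrist views, along with the jig and rack.

```bash
python3 - <<'E'
from h import *
R0=Rdown(np.pi/2)
V={"jig":(575,-20,200),"rack":(440,-20,230),"bA":(565,-216,180),"bB":(424,-312,180),"bC":(598,274,180),"bD":(415,328,180)}
tiles=[]
for k,v in V.items():
    ctrl.move_ptp(v,R0); p,d,C=shot("wrist","w_"+k)
    st=sensors.read_state(); np.savez("C_"+k,pos=st["eef_pos"],rot=st["eef_rot"])
    for px,r in blanks(p,C,minA=2000): print(k,np.round(px),np.round(r,1), np.round(r[0]-0,1))
    tiles.append(cv2.resize(p[:,:,::-1],(266,200)))
    print(st["t"])
cv2.imwrite("pics/tiles.png",np.vstack([np.hstack(tiles[:3]),np.hstack(tiles[3:])]))
E
```

```text
0.55
1.2083
2.2
bB [339. 346.] [ 485.2 -453.9   54.9   49.3   89.7] 485.2
2.9667
5.2083
6.0417
```

View pics/tiles.png

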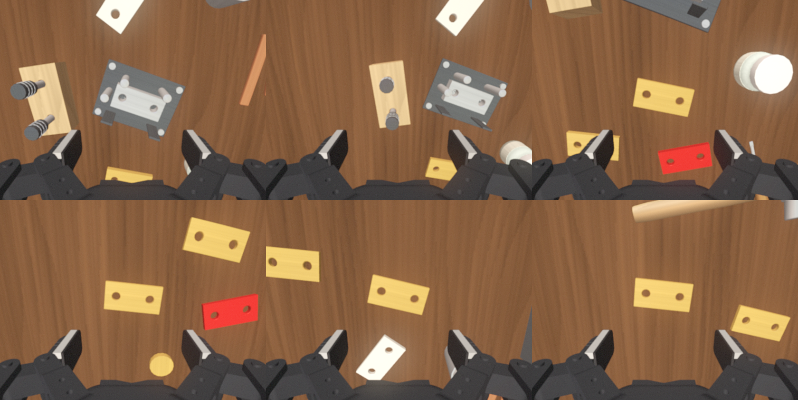

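View pics/w_jig.png

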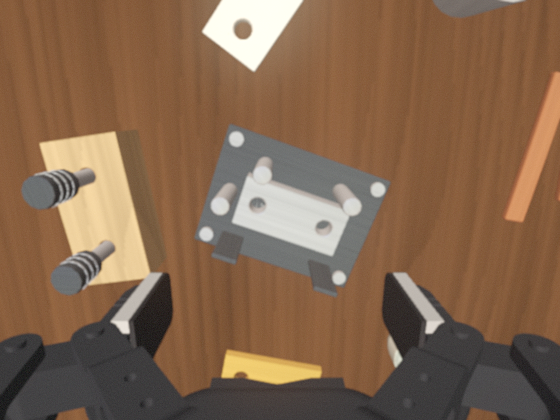

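View pics/w_rack.png

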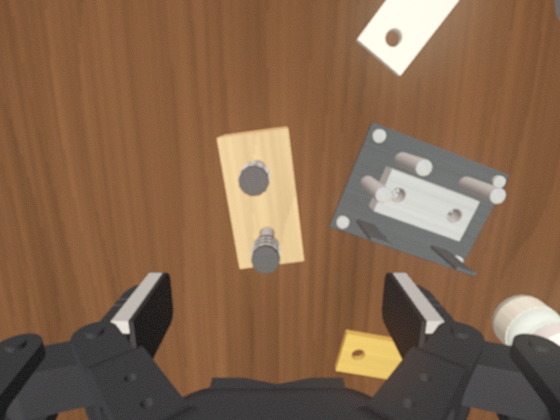

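The tiles show all four yellow blanks, each with two holes and lying flat. In the jig view the bore mouths are near (258,205) and (324,228), with the end post top at (221,207) and keepers at (228,247) and (322,277). The yellow mask needs widening for the wrist's lighting.

```bash
python3 - <<'E'
s=open('h.py').read().replace("(17,140,110),(32,255,255)","(18,95,130),(32,255,255)")
open('h.py','w').write(s)
E
cat > m1.py <<'E'
from h import *
def load(k):
    z=np.load(f"w_{k}.npz"); c=np.load(f"C_{k}.npz"); return z["p"],z["d"],cam("wrist",dict(eef_pos=c["pos"],eef_rot=c["rot"]))
if __name__=="__main__":
    for k in ["bA","bB","bC","bD"]:
        p,d,C=load(k); print(k,cv2.cvtColor(p,cv2.COLOR_RGB2HSV)[200,270:282:6] )
        m=yellow(p); 
        for px,r in blanks(p,C,minA=2000,m=m): print(k,np.round(px),np.round(r,1))
    for k in ["jig","rack"]:
        p,d,C=load(k)
        h=cv2.cvtColor(p,cv2.COLOR_RGB2HSV)
        m=cv2.inRange(h,(0,0,185),(180,40,255)); cv2.imwrite(f"pics/m_{k}.png",np.hstack([p[100:300,180:560,::-1].copy(),cv2.cvtColor(m,cv2.COLOR_GRAY2BGR)[100:300,180:560]]))
        Z=(lambda u,v:round(float(C[3][2]+(rays([[u,v]],C)[0]*d[v,u])[2]),1))
        if k=="jig": print(Z(290,215),Z(221,210),Z(210,160),Z(95,200),Z(40,190),Z(300,330))
    p,d,C=load("jig"); g=cv2.cvtColor(p,cv2.COLOR_RGB2GRAY)
    cv2.imwrite("pics/jigcrop.png",cv2.resize(p[110:310,180:400,::-1],None,fx=3.5,fy=3,interpolation=cv2.INTER_CUBIC))
E
python3 m1.py
```

```text
bA [[ 21 130 247]
 [ 22 131 248]]
bA [ 96. 297.] [ 408.4 -312.1   62.5   55.5   -6. ]
bA [276. 204.] [ 564.5 -218.5  102.    52.6  -11.7]
bB [[ 22 130 251]
 [ 22 131 251]]
bB [280. 205.] [ 428.2 -315.5  101.6   52.6   -6.1]
bB [454.  84.] [ 563.8 -218.8  102.6   51.5  -11.6]
bC [[ 22 135 243]
 [ 21 132 243]]
bC [277. 199.] [599.4 273.5 101.7  52.3 -13.6]
bC [ 56. 134.] [419.7 327.9  94.7  51.8  -6.3]
bD [[ 22 132 246]
 [ 22 133 245]]
bD [479. 259.] [598.4 273.9 104.9  52.7 -13.5]
bD [275. 199.] [416.3 328.5 101.6  52.5  -6.4]
27.0 64.2 1.8 47.3 105.8 2.1
```

View pics/jigcrop.png

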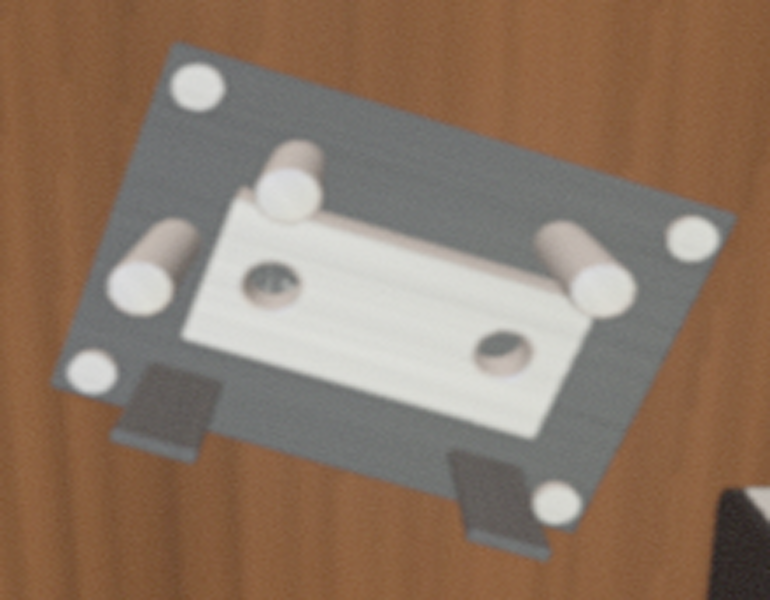

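View pics/m_jig.png

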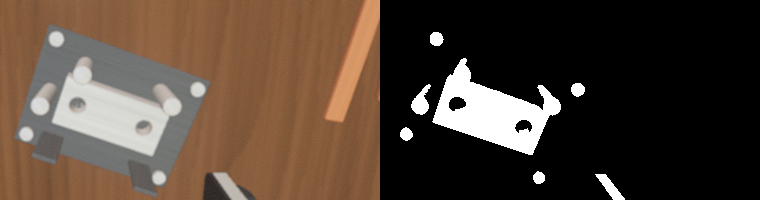

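```bash
python3 - <<'E'
from m1 import *
p,d,C=load("jig")
t=lambda a:np.array(a,float)/[3.5,3]+[180,110]-0.3
tops=t([[140,288],[289,195],[603,290]]); holes=t([[271,285],[502,353]])
scr=t([[197,87],[692,239],[91,373],[557,503]])
for dz in (0,2):
    P=np.vstack([onplane(tops,C,62+dz),onplane(holes,C,25+dz)])[:,:2]
    Q=np.array([[-57,0],[-35,32],[35,32],[-30,0],[30,0.]])
    a=P-P.mean(0); b=Q-Q.mean(0); H=b.T@a; th=np.arctan2(H[0,1]-H[1,0],H[0,0]+H[1,1])
    R=np.array([[np.cos(th),-np.sin(th)],[np.sin(th),np.cos(th)]]); o=P.mean(0)-R@Q.mean(0)
    print(dz,np.degrees(th),o,"\n",np.round((P-o)@R-Q,1)); S=onplane(scr,C,7+dz)[:,:2]; print("screws jig", np.round((S-o)@R,1))
# rack pins: wrist rack view, tops z 105 dia 22
p,d,C=load("rack")
print("heads",onplane([[254,180],[266,258]],C,107))
h=cv2.cvtColor(p,cv2.COLOR_RGB2HSV); m=cv2.inRange(h,(12,60,120),(24,110,255))
cs,_=cv2.findContours(m,0,1)
for c in cs:
    if cv2.contourArea(c)>3000: print(rect(c,C,47))
cv2.imwrite("pics/rackcrop.png",cv2.resize(p[110:290,190:330,::-1],None,fx=4,fy=3.3,interpolation=cv2.INTER_CUBIC))
E
```

```text
0 -19.58162129358318 [586.7526578  -33.96272133] 
 [[-0.2 -0.3]
 [ 0.   0.1]
 [ 0.4  0.1]
 [-0.1  0.1]
 [-0.1  0. ]]
screws jig [[-65.3  44.5]
 [ 66.7  44.6]
 [-65.3 -46.9]
 [ 66.9 -46.3]]
2 -19.586815700200024 [586.71725683 -33.45622821] 
 [[ 0.2 -0.2]
 [ 0.2  0. ]
 [-0.  -0.1]
 [-0.   0.1]
 [-0.3  0.1]]
screws jig [[-64.9  44.2]
 [ 66.2  44.3]
 [-64.9 -46.6]
 [ 66.4 -46. ]]
heads [[426.68724949   6.11641504 107.        ]
 [434.46259781 -51.68585009 107.        ]]
(429.8987121582031, -25.462509155273438, 124.34720611572266, 60.68955612182617, -82.47356081008911)
```

View pics/rackcrop.png

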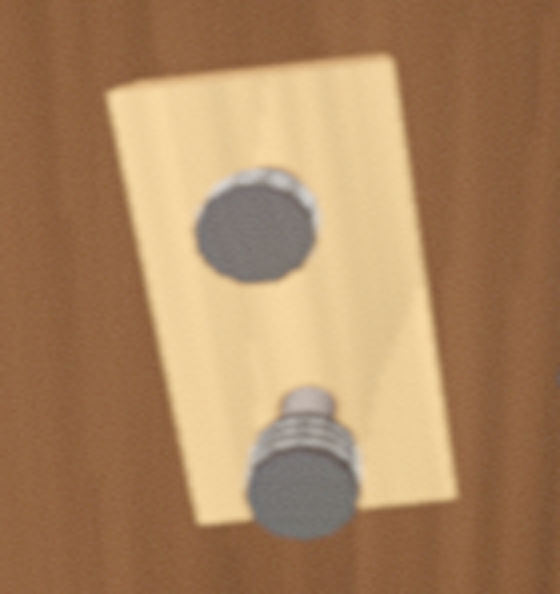

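```bash
python3 - <<'E'
from h import *
th=np.radians(-19.58)
for a in (th,th+np.pi):
    for pos in [(586,-33,200)]:
        print(np.degrees(a),ctrl.solve_ik(pos,Rdown(a)))
ctrl.move_ptp((570,-30,200),Rdown(th)) if ctrl.solve_ik((586,-33,200),Rdown(th)) is not None else ctrl.move_ptp((600,-30,200),Rdown(th+np.pi))
p,d,C=shot("wrist","w_jig2"); st=sensors.read_state(); np.savez("C_jig2",pos=st["eef_pos"],rot=st["eef_rot"])
print(st["t"],st["q"])
E
```

```text
-19.58 [-2.03654030e-01  2.81846364e-01  1.56948889e+00 -4.44089210e-16
  1.29025740e+00  1.70887776e+00]
160.42 [-2.03654030e-01  2.81846364e-01  1.56948889e+00 -4.44089210e-16
  1.29025740e+00 -1.43271489e+00]
7.5417 [-2.02998869e-01  2.49446904e-01  1.61087257e+00  3.75570190e-04
  1.28172376e+00  1.70796057e+00]
```

View pics/w_jig2.png

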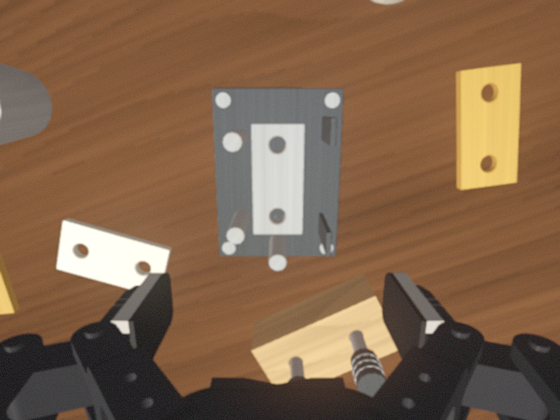

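```bash
python3 - <<'E'
from h import *
th=np.radians(-19.58)
ctrl.move_ptp((600,-35,200),Rdown(th+np.pi))
p,d,C=shot("wrist","w_jig3"); st=sensors.read_state(); np.savez("C_jig3",pos=st["eef_pos"],rot=st["eef_rot"])
q=np.load("w_jig2.npz")["p"]
f=lambda x:cv2.resize(x[:,:,::-1],None,fx=4,fy=3,interpolation=cv2.INTER_CUBIC)
cv2.imwrite("pics/j2.png",f(q[80:275,205:355])); cv2.imwrite("pics/j3.png",f(p[80:275,205:355]))
E
```

```text
(no output)
```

View pics/j2.png

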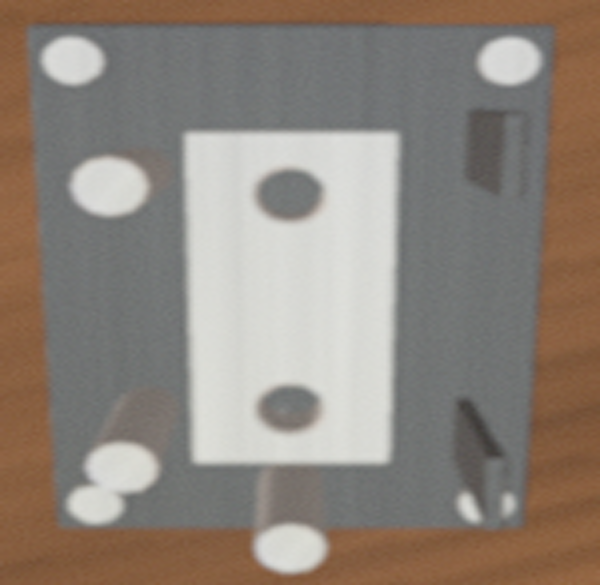

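View pics/j3.png

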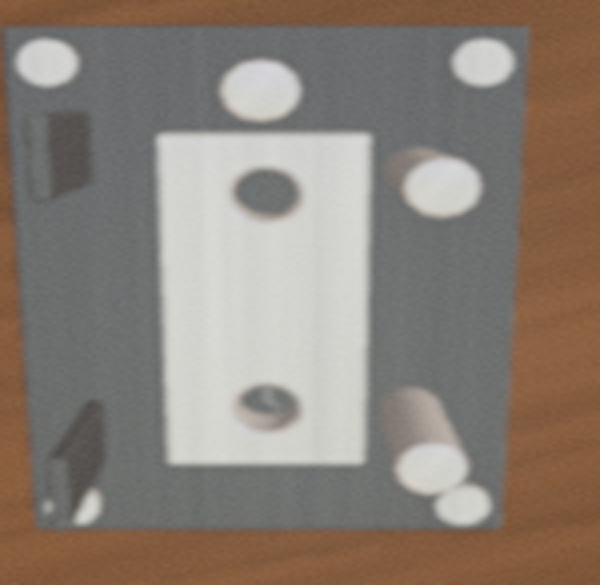

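```bash
python3 - <<'E'
from m1 import *
t=lambda a:np.array(a,float)/[4,3]+[205,80]-[.375,.33]
def fit(P,Q):
    a=P-P.mean(0); b=Q-Q.mean(0); H=b.T@a; th=np.arctan2(H[0,1]-H[1,0],H[0,0]+H[1,1])
    R=np.array([[np.cos(th),-np.sin(th)],[np.sin(th),np.cos(th)]]); o=P.mean(0)-R@Q.mean(0)
    return th,o,(P-o)@R-Q
Q=np.array([[-57,0],[-35,32],[35,32],[-30,0],[30,0.]])
res={}
for k,tops,holes in [("jig2",[[290,548],[122,468],[110,187]],[[289,408],[290,194]]),("jig3",[[261,91],[442,187],[431,468]],[[267,194],[268,408]])]:
    p,d,C=load(k)
    for dz in (0,2):
        P=np.vstack([onplane(t(tops),C,62+dz),onplane(t(holes),C,25+dz)])[:,:2]
        th,o,r=fit(P,Q); print(k,dz,np.degrees(th),o,np.round(np.abs(r).max(),2)); res[k]=(th,o)
o=(res["jig2"][1]+res["jig3"][1])/2; R2=Rdown(res["jig2"][0])
b=(res["jig2"][1]-res["jig3"][1])/2
print("mean",o,"bias in tool frame",R2[:2,:2].T@b)
E
```

```text
jig2 0 -19.540404217968565 [584.07089066 -35.3562382 ] 0.26
jig2 2 -19.550409789278135 [584.50311882 -35.61702997] 0.59
jig3 0 -19.590186157479902 [584.27058093 -33.56156027] 0.38
jig3 2 -19.580977284187558 [583.95192918 -33.51392522] 0.71
mean [584.227524  -34.5654776] bias in tool frame [0.61159344 0.89870371]
```

```bash
python3 - <<'E'
from h import *
ctrl.move_ptp((580,-34,200),Rdown(np.pi/2)); s1=sensors.read_state(); ctrl.hold(0.4); s2=sensors.read_state()
print(s1["eef_pos"],s2["eef_pos"],s1["qvel"])
p,d,C=shot("wrist","w_jig4"); st=sensors.read_state(); np.savez("C_jig4",pos=st["eef_pos"],rot=st["eef_rot"]); print(np.round(st["eef_rot"],4),st["t"])
cv2.imwrite("pics/j4.png",cv2.resize(p[100:300,180:400,::-1],None,fx=3.5,fy=3,interpolation=cv2.INTER_CUBIC))
E
```

```text
[580.06123983 -34.00702959 200.04580586] [580.0014425  -34.01817916 199.96657639] [ 0.00014747  0.00073088 -0.00039567 -0.00041522  0.00275673  0.0023288 ]
[[-1.e-04  1.e+00 -0.e+00]
 [ 1.e+00  1.e-04  0.e+00]
 [ 0.e+00 -0.e+00 -1.e+00]] 11.8167
```

View pics/j4.png

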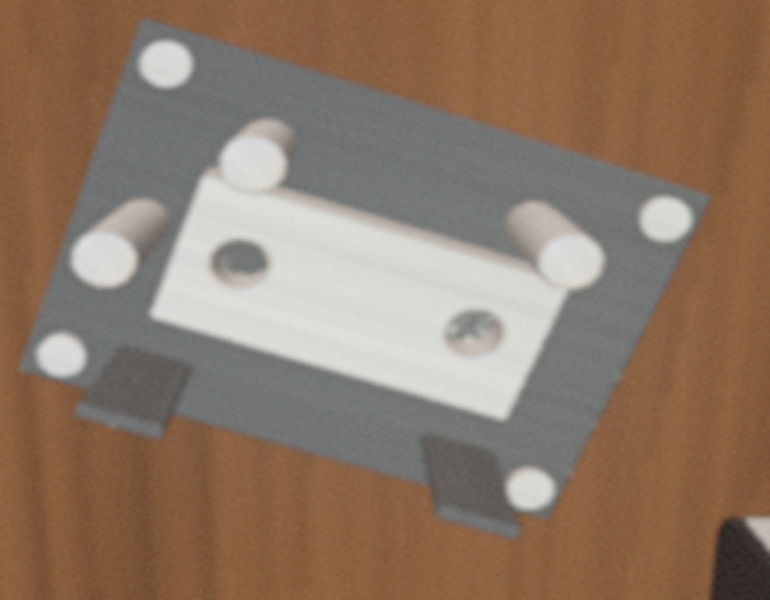

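```bash
python3 - <<'E'
from m1 import *
t=lambda a:np.array(a,float)/[3.5,3]+[180,100]-[.36,.33]
Q=np.array([[-57,0],[-35,32],[35,32],[-30,0],[30,0.]])
p,d,C=load("jig4")
for dz in (0,2):
    P=np.vstack([onplane(t([[104,259],[254,164],[571,262]]),C,62+dz),onplane(t([[240,263],[474,333]]),C,25+dz)])[:,:2]
    a=P-P.mean(0); b=Q-Q.mean(0); H=b.T@a; th=np.arctan2(H[0,1]-H[1,0],H[0,0]+H[1,1])
    R=np.array([[np.cos(th),-np.sin(th)],[np.sin(th),np.cos(th)]]); o=P.mean(0)-R@Q.mean(0)
    print(np.degrees(th),o,np.abs((P-o)@R-Q).max())
# other cameras: hole centres from scene/side via rays? print projections
for o in ([586.5,-33.5],[584.3,-34.6]):
    th=np.radians(-19.58);R=np.array([[np.cos(th),-np.sin(th)],[np.sin(th),np.cos(th)]])
    for n in("scene","side"):
        print(n,o,np.round(proj(np.c_[np.array(o)+Q@R.T,[62,62,62,25,25]],cam(n)),1).tolist())
q=np.load("scene0.npz")["p"]; cv2.imwrite("pics/s1.png",cv2.resize(q[200:260,220:310,::-1],None,fx=8,fy=8,interpolation=cv2.INTER_CUBIC))
E
```

```text
-19.688459795012644 [584.50894248 -33.42799681] 0.2909056371181755
-19.69392232775724 [584.52598021 -33.03001136] 0.5654654910170755
scene [586.5, -33.5] [[286.7, 211.6], [279.5, 222.6], [248.0, 226.5], [275.1, 224.6], [249.4, 227.8]]
side [586.5, -33.5] [[291.2, 213.0], [273.2, 212.7], [256.5, 196.3], [284.3, 219.4], [270.0, 205.5]]
scene [584.3, -34.6] [[287.3, 211.0], [280.1, 221.9], [248.7, 225.9], [275.7, 224.0], [250.1, 227.2]]
side [584.3, -34.6] [[292.3, 213.1], [274.3, 212.9], [257.6, 196.4], [285.3, 219.5], [271.0, 205.6]]
```

View pics/s1.png

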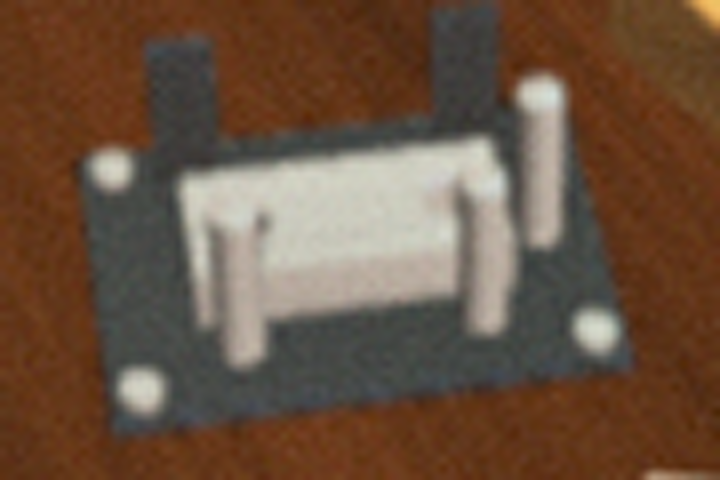

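```bash
python3 - <<'E'
s=open('h.py').read()
s=s.replace("o=Rt@T[:3,3]+pt ","o=Rt@(T[:3,3]+np.array([-0.7,-0.7,2.0]))+pt ")
s+='''
JO=np.array([584.1,-34.2]); JT=np.radians(-19.6)
JR=np.array([[np.cos(JT),-np.sin(JT)],[np.sin(JT),np.cos(JT)]])
def jw(x,y): return JO+JR@np.array([x,y])
def P3(xy,z): return np.array([xy[0],xy[1],z])
def look(xy,yaw,z=180,tag=None):
    ctrl.move_ptp(P3(xy,z),Rdown(yaw)); ctrl.hold(0.35)
    return shot("wrist",tag)
def find(xy,yaw,tag=None,z=180):
    p,d,C=look(xy,yaw,z,tag)
    L=[(np.hypot(r[0]-xy[0],r[1]-xy[1]),px,r) for px,r in blanks(p,C,minA=1500) if r[2]>90 and r[3]>44 and r[2]<112]
    return min(L,key=lambda a:a[0]) if L else None
'''
open('h.py','w').write(s)
E
python3 - <<'E'
from h import *
ctrl.gripper_to(50,40)
print(find((563,-218),np.radians(-12),"a1"))
# bench touch beside it, free spot
xy=(505,-150)
ctrl.move_ptp(P3(xy,80),Rdown(np.radians(-12)))
ctrl.move_l(P3(xy,45),vel=100)
print(ctrl.move_l(P3(xy,8),vel=15,threshold=5)); s=sensors.read_state(); print(s["eef_pos"],s["grip_width"],s["t"],s["force"])
ctrl.move_l(P3(xy,120),vel=150)
E
```

```text
(np.float64(1.0967360827653378), (279.6008917844931, 194.81441179188613), (564.0377197265625, -218.35491943359375, 101.14877319335938, 51.65635681152344, -11.600929260253906))
True
[ 505.01626574 -150.00727154   22.05531043] 49.522868340403704 16.575 [-0.46718827 -0.2464886   4.06928591]
```

View pics/a1.png

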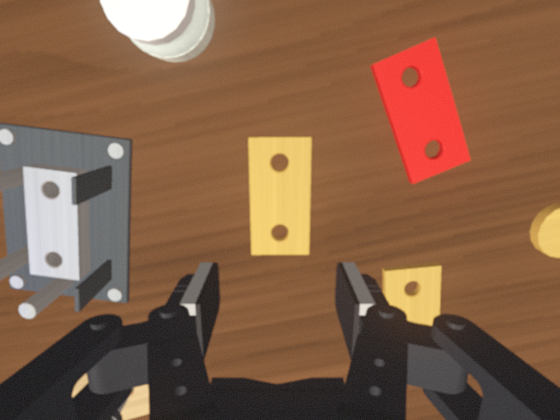

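The close crop shows the yellow blank at (280,195) with two holes, between the jaws' lines. The red plate at (420,112) is avoided. With a 50 mm opening the tips touch the bench at TCP z≈22.

```bash
cat >> h.py <<'E'
ZP=23.6
def pick(r):
    xy=r[:2]; yaw=np.radians(r[4])
    ctrl.gripper_to(64)
    ctrl.move_ptp(P3(xy,90),Rdown(yaw))
    hit=ctrl.move_l(P3(xy,40),vel=120)
    hit=ctrl.move_l(P3(xy,ZP),vel=40,threshold=10)
    print("desc hit",hit,sensors.read_state()["eef_pos"])
    ctrl.gripper_to(40,45); ctrl.hold(0.1)
    print("grip",sensors.read_state()["grip_width"])
    ctrl.move_l(P3(xy,120),vel=150)
    print("lift grip",sensors.read_state()["grip_width"],sensors.read_state()["force"])
def place(k,dx=3,dy=-3):
    xy=jw(dx,dy); zt=ZP+25+8*k
    ctrl.move_ptp(P3(xy,170),Rdown(JT))
    ctrl.move_l(P3(xy,zt+6),vel=130)
    ctrl.hold(0.1)
    hit=ctrl.move_l(P3(xy,zt-2.0),vel=12,threshold=5)
    s=sensors.read_state(); print("place hit",hit,s["eef_pos"][2]-zt,s["t"])
    ctrl.gripper_to(64); 
    ctrl.move_l(P3(xy,170),vel=150)
E
python3 - <<'E'
from h import *
pick((564.0,-218.4,0,0,-11.6)); place(0)
ctrl.gripper_to(64); p,d,C=look(jw(0,0),JT,200,"p0")
print(blanks(p,C,z=33,minA=1500))
E
```

```text
desc hit False [ 563.81710234 -218.30718362   23.26716024]
grip 48.13839758776202
lift grip 47.9812918154393 [-0.74995511  0.62450233 -2.41313307]
place hit True 0.6497057364473378 22.85
[((280.51503028659255, 193.14035801464604), (586.2759399414062, -36.31459045410156, 99.44827270507812, 50.6140251159668, -19.61096954345703))]
```

View pics/p0.png

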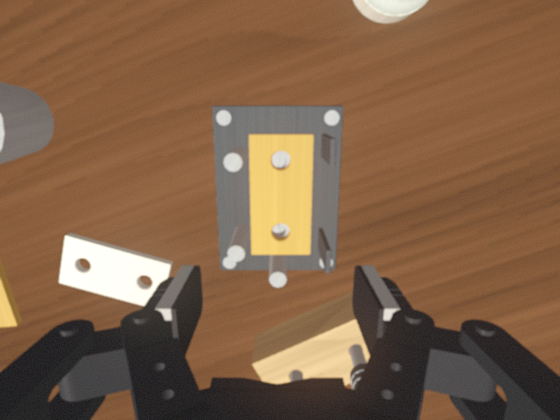

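Blank 1 lies flat in the jig at (280,195), short of the posts by a few mm as intended. Next blanks.

```bash
python3 - <<'E'
from h import *
f=find((428,-315),np.radians(-6),"b1"); print(f)
if f and f[0]<60:
    pick(f[2]); place(1)
p,d,C=look(jw(0,0),JT,200,"p1")
print(blanks(p,C,z=41,minA=1500), sensors.read_state()["t"])
E
```

```text
(np.float64(0.6435289406727351), (280.2382732285826, 197.10288179783575), (427.4601745605469, -315.3503112792969, 100.62428283691406, 51.5350456237793, -6.142005920410156))
desc hit False [ 427.29509745 -315.14572319   23.25355691]
grip 48.382777866596676
lift grip 48.21319727537256 [ 0.4066301  -0.40761903 -3.69919888]
place hit True 0.6131959939666132 32.3667
[((280.53810161849464, 195.12112124885684), (586.35400390625, -36.29332733154297, 100.12711334228516, 50.62687683105469, -19.610801696777344))] 34.2333
```

View pics/p1.png

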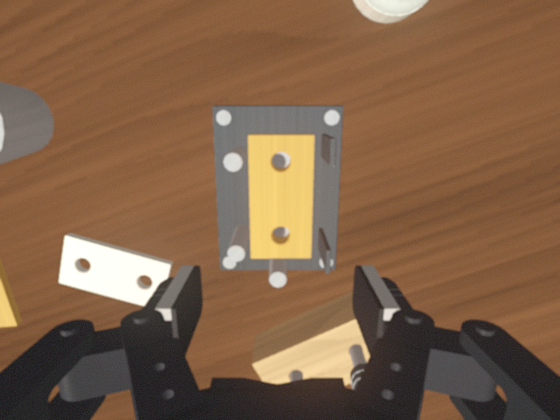

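Two blanks are stacked neatly, still centred at about (280,197). Now the other two.

```bash
python3 - <<'E'
from h import *
f=find((598.5,273.5),np.radians(-13.5),"c1"); print(f)
if f and f[0]<70:
    pick(f[2]); place(2)
    f=find((416,328),np.radians(-6.4),"d1"); print(f)
    if f and f[0]<70: pick(f[2]); place(3)
p,d,C=look(jw(0,0),JT,200,"p2")
print(blanks(p,C,z=57,minA=1500), sensors.read_state()["t"])
E
```

```text
(np.float64(0.7249612827691765), (277.3465762047982, 195.91982000885966), (599.0321655273438, 273.9923095703125, 100.33930969238281, 51.33949661254883, -13.57958984375))
desc hit False [598.75073034 273.93747704  23.16770989]
grip 48.53608389303334
lift grip 48.12442214596783 [-0.0053622  -0.44801635 -5.09818143]
place hit True 0.5612628669476152 41.5
(np.float64(1.0500381232369886), (277.41317490097975, 197.16744261459706), (415.6320495605469, 328.98345947265625, 100.43122863769531, 51.490787506103516, -6.450965881347656))
desc hit False [415.39901184 328.83752068  23.2456604 ]
grip 48.366787426036744
lift grip 48.36943986775372 [ 1.55902536 -0.41647865 -3.8356566 ]
place hit True 0.4591990563679502 50.475
[((280.88717977933493, 199.40012153667936), (586.7539672851562, -36.54669952392578, 101.01673889160156, 50.573360443115234, -19.614013671875))] 52.2333
```

View pics/p2.png

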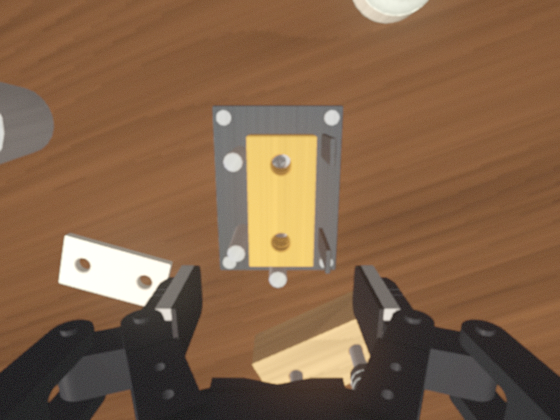

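All four are stacked, roughly 2–3 mm shy of the posts. Tapping with shut fingers: y, x, y, x.

```bash
cat >> h.py <<'E'
def tap(ax,thr=20,z=45):
    yaw=JT+np.pi/2 if ax=="y" else JT
    a,b=((0,-50),(0,-31)) if ax=="y" else ((76,0),(57,0))
    ctrl.move_ptp(P3(jw(*a),150),Rdown(yaw))
    ctrl.move_l(P3(jw(*a),z),vel=130); ctrl.hold(0.1)
    hit=ctrl.move_l(P3(jw(*b),z),vel=12,threshold=thr)
    s=sensors.read_state(); j=JR.T@(s["eef_pos"][:2]-JO); print("tap",ax,hit,np.round(j,2),np.round(s["force"],1),s["t"])
    ctrl.move_l(P3(jw(*a),z),vel=80); ctrl.move_l(P3(jw(*a),150),vel=150)
E
python3 - <<'E'
from h import *
ctrl.gripper_to(0,40)
for a in "yxyx": tap(a)
ctrl.gripper_to(64)
p,d,C=look(jw(0,0),JT,200,"p3")
print(blanks(p,C,z=57,minA=1500), sensors.read_state()["t"])
shot("scene","sc3"); shot("side","si3")
for n in("sc3","si3"):
    q=cv2.imread(f"pics/{n}.png"); q=q[180:270,200:320] ; cv2.imwrite(f"pics/{n}c.png",cv2.resize(q,None,fx=6,fy=6,interpolation=cv2.INTER_CUBIC))
E
```

```text
tap y False [  0.1  -36.28] [ -6.3 -16.    2.8] 57.1167
tap x False [61.28 -0.12] [ 9.4 -2.9 -4.3] 62.6
tap y False [ 1.000e-02 -3.629e+01] [ -7.2 -16.1   2.7] 68.0917
tap x False [61.29 -0.1 ] [10.2 -2.9 -4.8] 73.575
[((277.44104341130037, 203.93059967273075), (585.1282348632812, -33.231536865234375, 101.03792572021484, 50.687931060791016, -19.571670532226562))] 76.2917
```

View pics/p3.png

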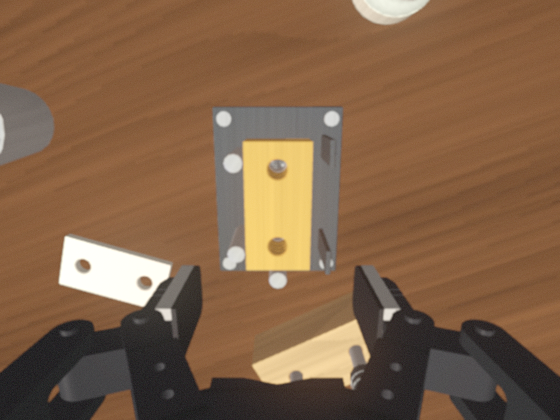

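View pics/sc3c.png

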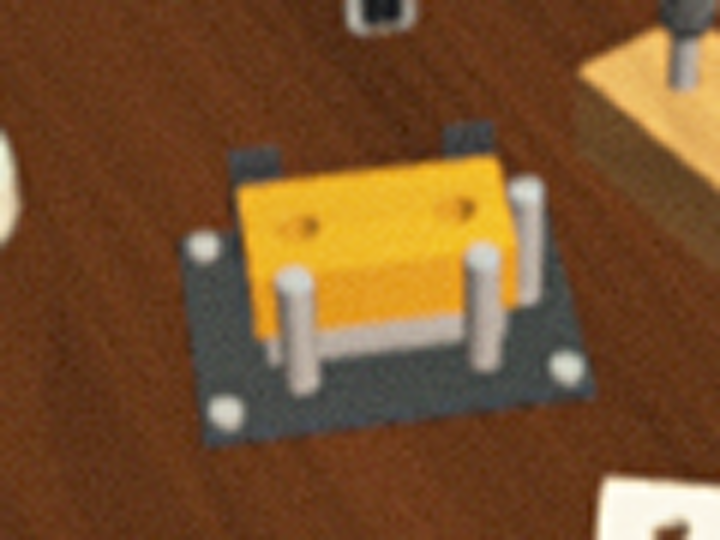

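View pics/si3c.png

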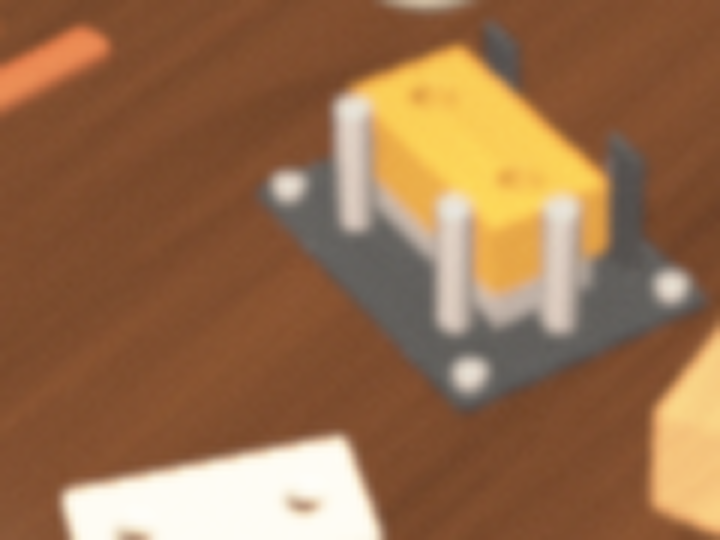

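The stack is visibly flush: its edges touch the side posts at (233,163) and (235,255) and the end post at (278,281), with the holes open at (277,169) and (277,246). Repeat taps stopped at identical positions. Now the pins.

```bash
python3 - <<'E'
from h import *
q=np.load("p3.npz")["p"]; C=cam("wrist",dict(eef_pos=P3(jw(0,0),200),eef_rot=Rdown(JT)))
# holes: dark inside yellow
cs,h=cv2.findContours(yellow(q),cv2.RETR_CCOMP,cv2.CHAIN_APPROX_NONE)
for c,hh in zip(cs,h[0]):
    if hh[3]>=0 and cv2.contourArea(c)>60:
        r=onplane(c.reshape(-1,2),C,57)[:,:2]; (x,y),rad=cv2.minEnclosingCircle(r.astype(np.float32)); print("hole",x,y,rad,JR.T@(np.array([x,y])-JO))
yr=np.radians(97.5)
p,d,C=look((431,-24),yr,230,"r1")
m=cv2.inRange(cv2.cvtColor(p,cv2.COLOR_RGB2HSV),(0,0,50),(180,70,140))
cs,_=cv2.findContours(m,0,cv2.CHAIN_APPROX_NONE)
for c in cs:
    if 200<cv2.contourArea(c)<2500:
        w=onplane(c.reshape(-1,2),C,105)[:,:2]; (x,y),rad=cv2.minEnclosingCircle(w.astype(np.float32)); print("head?",c.mean(0),x,y,rad)
print(sensors.read_state()["t"])
E
```

```text
hole 559.7174072265625 -23.957324981689453 5.292855739593506 [-26.40572465   1.47000932]
hole 612.9363403320312 -43.07984924316406 7.8487372398376465 [30.14424869  1.30786747]
head? [[275.96341463 253.59756098]] 433.7405700683594 -51.933006286621094 11.314138412475586
head? [[275.72839506 176.16049383]] 426.0924377441406 4.190229892730713 10.03769588470459
78.6083
```

View pics/r1.png

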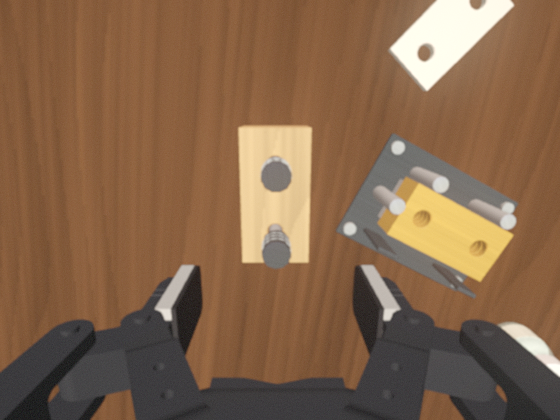

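```bash
python3 - <<'E'
from h import *
C=cam("wrist",dict(eef_pos=np.array([431,-24,230.]),eef_rot=Rdown(np.radians(97.5))))
q=cv2.imread("pics/r1.png"); cv2.imwrite("pics/r1c.png",cv2.resize(q[115:275,225:325],None,fx=5,fy=3.7,interpolation=cv2.INTER_CUBIC))
E
```

```text
(no output)
```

View pics/r1c.png

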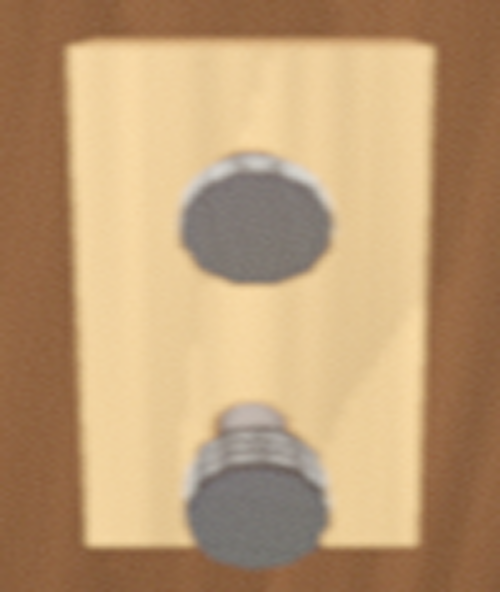

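```bash
python3 - <<'E'
from h import *
C=cam("wrist",dict(eef_pos=np.array([431,-24,230.]),eef_rot=Rdown(np.radians(97.5))))
t=lambda a:np.array(a,float)/[5,3.7]+[225,115]-[.4,.36]
H=onplane(t([[256,226],[257,515]]),C,105)[:,:2]; print("heads",H,np.linalg.norm(H[0]-H[1]))
T=onplane(t([[66,47],[436,47],[420,547],[86,547]]),C,45)[:,:2]; print(T,T.mean(0))
u=np.array([np.cos(np.radians(97.5)),np.sin(np.radians(97.5))]); print(T.mean(0)+30*u,T.mean(0)-30*u)
S=onplane(t([[253,420]]),C,55); print("shaft mid",S)
E
```

```text
heads [[426.04490109   4.47787381]
 [433.57706665 -52.02126078]] 56.99899759364239
[[391.09744242  29.89485005]
 [451.24124124  37.80967704]
 [467.13312622 -80.8901371 ]
 [406.80052429 -88.84088072]] [429.06808354 -25.50662268]
[425.15229777   4.23672316] [432.98386931 -55.24996852]
shaft mid [[432.34737466 -48.99399393  55.        ]]
```

```bash
cat >> h.py <<'E'
def pin_pick(xy,yaw=np.radians(97.5)):
    ctrl.gripper_to(44)
    ctrl.move_ptp(P3(xy,150),Rdown(yaw))
    print("hit",ctrl.move_l(P3(xy,96),vel=60,threshold=10))
    ctrl.gripper_to(10,60); ctrl.hold(0.1)
    print("grip",sensors.read_state()["grip_width"],sensors.read_state()["force"])
    ctrl.move_l(P3(xy,185),vel=80)
    s=sensors.read_state(); print("lift",s["grip_width"],s["force"],s["t"])
E
python3 - <<'E'
from h import *
pin_pick((426.0,4.4))
ctrl.move_ptp(P3(jw(-29.6,0.4),185),Rdown(JT)); ctrl.hold(0.4)
shot("scene","in0"); shot("side","in1")
a=cv2.imread("pics/in0.png")[140:260,200:320]; b=cv2.imread("pics/in1.png")[120:240,220:340]
cv2.imwrite("pics/in.png",np.hstack([cv2.resize(x,(400,400),interpolation=cv2.INTER_CUBIC) for x in (a,b)]))
E
```

```text
hit False
grip 20.501140238224366 [-2.06360492 -1.16848618  6.26357857]
lift 20.414032276031108 [ 0.5149529  -0.41456883 -1.04042481] 82.125
```

View pics/in.png

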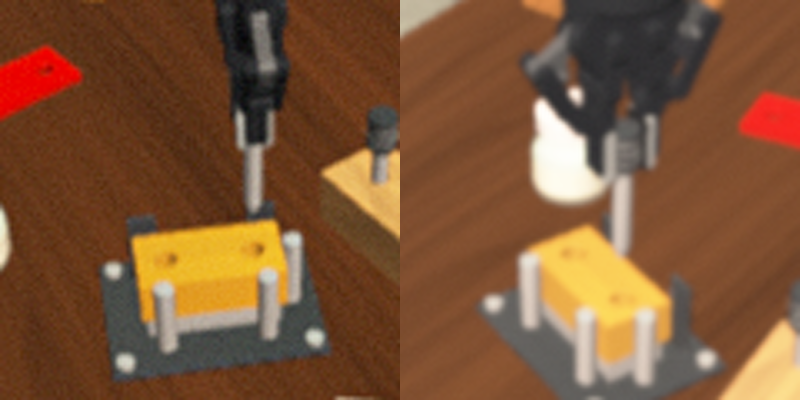

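The pin hangs upright over the bore nearest the end post (tip (252,208) over hole (255,247) in one view, (620,250) over (622,298) in the other). Inserting it.

```bash
cat >> h.py <<'E'
def insert(x,y):
    xy=jw(x,y)
    ctrl.move_l(P3(xy,166),vel=80); ctrl.hold(0.1)
    hit=ctrl.move_l(P3(xy,97),vel=30,threshold=12)
    s=sensors.read_state(); print("ins",hit,s["eef_pos"],np.round(s["force"],1),np.round(s["wrist_torque"],2),JR.T@(s["eef_pos"][:2]-JO),s["t"])
E
python3 - <<'E'
from h import *
insert(-29.6,0.4)
E
```

```text
ins False [556.66708329 -24.11644471  97.60062434] [-1.4 -1.8  4.3] [-0.4   0.44 -0.02] [-29.22592809   0.29687344] 87.3417
```

```bash
python3 - <<'E'
from h import *
xy=jw(-29.6,0.4)
ctrl.gripper_to(44); ctrl.hold(0.2); ctrl.move_l(P3(xy,180),vel=120)
p,d,C=look(jw(0,0),JT,220,"p4")
print(blanks(p,C,z=57,minA=1500))
# second pin
p,d,C=look((433,-52),np.radians(97.5),230,"r2")
cv2.imwrite("pics/r2c.png",cv2.resize(p[130:270,215:335,::-1],None,fx=5,fy=4,interpolation=cv2.INTER_CUBIC)); print(sensors.read_state()["t"])
E
```

```text
[((277.25480453050784, 190.76546096699548), (584.7095947265625, -33.125144958496094, 100.99523162841797, 50.61469268798828, -19.568382263183594))]
91.7167
```

View pics/p4.png

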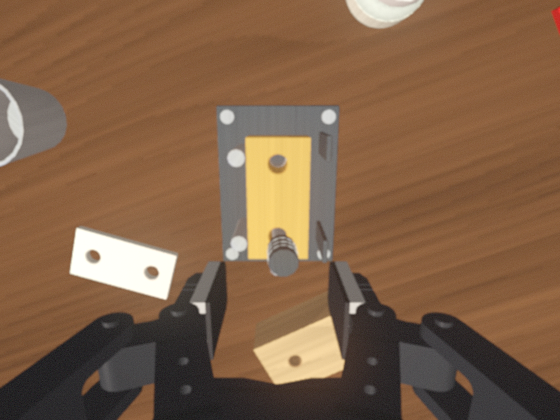

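View pics/r2c.png

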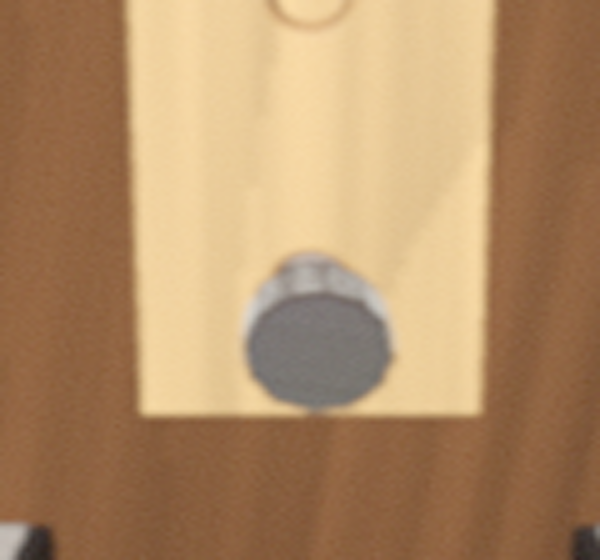

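Pin 1 stands in its bore, head at (283,258), and the stack hasn't moved. The remaining pin's head is at about (278,217) in the rack view. Same procedure for it.

```bash
python3 - <<'E'
from h import *
st=sensors.read_state(); C=cam("wrist",st)
h=onplane([[278.4,217.0]],C,105)[0,:2]; print(h)
if np.hypot(*(h-[433.3,-53.5]))<4:
    pin_pick(h)
    ctrl.move_ptp(P3(jw(30.2,0.3),185),Rdown(JT)); ctrl.hold(0.4)
    shot("scene","in2"); shot("side","in3")
    a=cv2.imread("pics/in2.png")[140:260,200:320]; b=cv2.imread("pics/in3.png")[120:240,220:340]
    cv2.imwrite("pics/inb.png",np.hstack([cv2.resize(x,(400,400),interpolation=cv2.INTER_CUBIC) for x in (a,b)]))
E
```

```text
[433.67764588 -52.24785287]
hit False
grip 20.750841257526844 [-2.39762718 -0.64510102  5.18570952]
lift 20.42201346734999 [-0.19848059  0.65246095 -0.81079056] 95.1
```

View pics/inb.png

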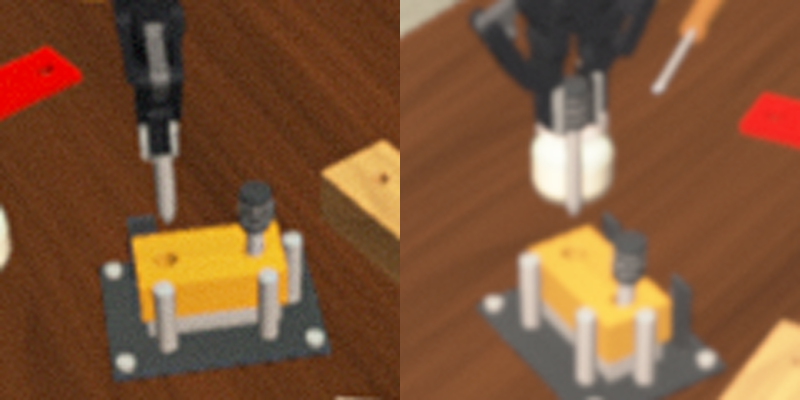

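The second pin leans slightly: its tip is about 3 mm off towards jig −x. The tip still sits over the hole, so I'll bias the start to +x and come back to centre on the way down, letting the pin right itself in the grip.

```bash
python3 - <<'E'
from h import *
ctrl.move_l(P3(jw(32.4,0.3),150),vel=60); ctrl.hold(0.2)
for x,z in [(32.4,138),(31.5,124),(30.6,110),(30.3,97)]:
    hit=ctrl.move_l(P3(jw(x,0.3),z),vel=25,threshold=14)
    s=sensors.read_state(); print(x,z,hit,np.round(s["eef_pos"][2],1),np.round(s["force"],1),np.round(s["wrist_torque"],2),np.round(JR.T@(s["eef_pos"][:2]-JO),2))
    if hit: break
E
```

```text
32.4 138 False 137.8 [ 0.4 -0.3 -2.4] [ 0.   -0.05 -0.03] [32.33  0.29]
31.5 124 False 123.9 [ 0.7 -0.6 -1.4] [-0.13 -0.14 -0.01] [31.55  0.27]
30.6 110 False 109.9 [ 3.6 -0.9 -4. ] [-0.23 -0.69  0.04] [30.95  0.28]
30.3 97 False 97.6 [ 4.  -3.6  3.2] [-0.49 -0.67  0.04] [31.1   0.16]
```

```bash
python3 - <<'E'
from h import *
ctrl.gripper_to(44); ctrl.hold(0.2); s=sensors.read_state()
ctrl.move_l(P3(jw(30.3,0.3),180),vel=120)
p,d,C=look(jw(0,0),JT,240,"p5")
print(blanks(p,C,z=57,minA=1500))
for (u,v) in [(278,150),(281,240)]:
    pass
h=p.astype(int); Z=C[3][2]+(np.stack(rays(np.stack(np.meshgrid(range(560),range(420)),-1).reshape(-1,2).astype(float),C).T)[2].reshape(420,560)*d)
m=(Z>90)&(Z<125)&(d>0); m[260:]=0
n,l,st,cc=cv2.connectedComponentsWithStats(m.astype(np.uint8))
for i in range(1,n):
    if st[i,4]>60: print(cc[i],st[i,4],np.median(Z[l==i]),np.percentile(Z[l==i],90))
shot("scene","sc5"); shot("side","si5")
a=cv2.imread("pics/sc5.png")[160:260,210:330]; b=cv2.imread("pics/si5.png")[150:250,220:340]
cv2.imwrite("pics/fin.png",np.hstack([cv2.resize(x,(400,333),interpolation=cv2.INTER_CUBIC) for x in (a,b)])); print(sensors.read_state()["t"])
E
```

```text
[((277.05807113922646, 186.80017757061205), (585.109130859375, -33.185630798339844, 100.31352996826172, 50.94023513793945, -19.605506896972656))]
[283.04336735 162.85204082] 784 103.51918580203338 104.58825207674793
[282.33333333 246.96328928] 681 103.36739418410596 104.4799363981833
103.375
```

View pics/p5.png

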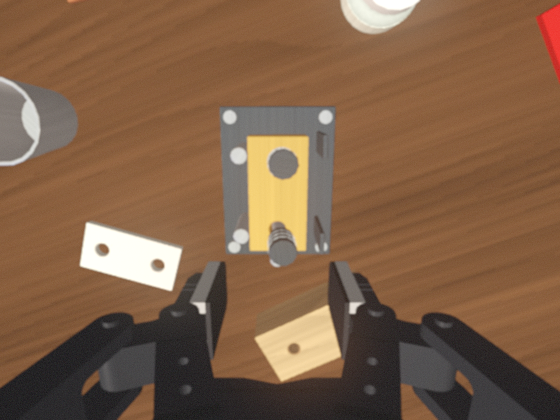

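View pics/fin.png

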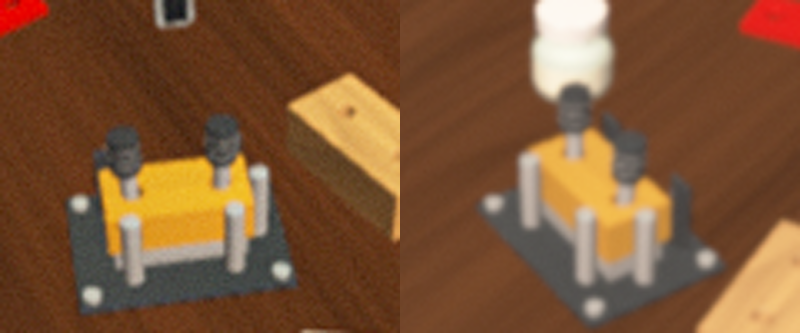

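```bash
python3 - <<'E'
from h import *
s=sensors.read_state(); print(s["force"],s["eef_pos"],s["t"]); ctrl.finish_job()
E
```

```text
[-0.43282704 -0.81452631  1.06985993] [584.01090926 -34.22589659 239.39393253] 103.375
the job is handed in; nothing more can be done
```

I stacked all four brass blanks in the jig, tapped the stack against the three posts, then put one pin down each bore, released both and handed the job in at 103 s. The white and red look-alikes were left alone. The hand-in gives no verdict.

**What the last checks showed**
- **Stack:** the visible edges look flush against the posts. Repeat taps stopped at the same place (within 0.02 mm in the tap direction), and the top blank's centre moved less than 0.1 mm between tapping and hand-in.
- **Pins:** both head tops read about 104.5 mm above the bench. That is equal for both and just under the 106 mm expected when home, so I took them as fully down. I did not press on the heads to confirm.
- **Surroundings:** the jar and cup were never touched.

**What disagreed or was not ideal**
- The camera put the snug stack about 0.6 mm (x) and 1.3 mm (y) from my estimate of the jig's centre, while the taps gave about 0.3 mm. I put the difference down to camera calibration.
- The taps never reached their 20 N stop. They stalled at about 10–17 N against the posts.
- The second pin leaned slightly in the grip, so I started its descent a little off-centre. It went in with a side force of 5 N or less and looks upright now.
- The first picture of the jig, taken before the arm had settled, was about 2 mm out, so I retook it.

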